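# Power up the rig in order

## Task

Bring up the repair rig with the three cordless push-switch boxes: press the round cap (fans) first, then the square cap (control board), then the long bar cap (hash boards), each lightly with the fingertips, fully down so that it stays down, before going on to the next. Do not pick up, shove or tip the boxes, and leave everything else on the bench where it lies.

Things in the scene. Friction and masses are not known exactly. Their poses are not given: they have to be found in the camera images.
- round_switch: Grey cordless push-switch box that powers the fans: 70 x 70 x 40 mm, about 0.6 kg, loose on its rubber feet. In the middle of its top is one black cap that is a round disc, 38 mm across seen from above. Origin: centre of the box's underside; z up.
- round_cap_top (a point): Centre of the top face of the round cap; z up. It is 56 mm above the bench (16 mm above the box's top) when up, 8 mm lower when the key is fully down. The cap sits on the key with a rubber cushion that gives 1 mm per 4 N, 5 mm at most: past the key's stop the force grows so. A light press of 6 to 15 N is right; over 30 N is too hard.
- round_key (a joint): How far the key under the round cap has been pushed straight down, m: 0 fully up (off), 0.008 at its stop (on). It starts between 0 and 0.001. It slides against a steady 3 N of friction (the cap's cushion gives 0.75 mm first) and stays wherever it is left.
- square_switch: Grey cordless push-switch box that powers the control board: 70 x 70 x 40 mm, about 0.6 kg, loose on its rubber feet. In the middle of its top is one black cap that is a square, 36 x 36 mm seen from above. Origin: centre of the box's underside; z up.
- square_cap_top (a point): Centre of the top face of the square cap; z up. It is 56 mm above the bench (16 mm above the box's top) when up, 8 mm lower when the key is fully down. The cap sits on the key with a rubber cushion that gives 1 mm per 4 N, 5 mm at most: past the key's stop the force grows so. A light press of 6 to 15 N is right; over 30 N is too hard.
- square_key (a joint): How far the key under the square cap has been pushed straight down, m: 0 fully up (off), 0.008 at its stop (on). It starts between 0 and 0.001. It slides against a steady 3 N of friction (the cap's cushion gives 0.75 mm first) and stays wherever it is left.
- bar_switch: Grey cordless push-switch box that powers the hash boards: 70 x 70 x 40 mm, about 0.6 kg, loose on its rubber feet. In the middle of its top is one black cap that is a long narrow bar, 18 mm along the box's x by 56 mm along its y seen from above. Origin: centre of the box's underside; z up.
- bar_cap_top (a point): Centre of the top face of the bar cap; z up. It is 56 mm above the bench (16 mm above the box's top) when up, 8 mm lower when the key is fully down. The cap sits on the key with a rubber cushion that gives 1 mm per 4 N, 5 mm at most: past the key's stop the force grows so. A light press of 6 to 15 N is right; over 30 N is too hard.
- bar_key (a joint): How far the key under the bar cap has been pushed straight down, m: 0 fully up (off), 0.008 at its stop (on). It starts between 0 and 0.001. It slides against a steady 3 N of friction (the cap's cushion gives 0.75 mm first) and stays wherever it is left.
- probe: Grey pen-shaped test probe with a coloured band, 130 x 18 x 18 mm, lying along its x. Loose bystander. Origin: centre of its underside.
- pen: Slim white marker pen, 135 x 11 x 11 mm, lying along its x. Loose bystander. Origin: centre of its underside.
- flux_tin: Low round tin, 59 mm across, 21 mm high. Loose bystander. Origin: centre of its underside.
- meter: Hand multimeter, 176 x 71 x 52 mm, lying flat, long side along its x. Loose bystander. Origin: centre of its underside.
- tape: Roll of masking tape lying flat, 68 mm across, 23 mm high. Loose bystander. Origin: centre of its underside.
- heat_sink: Small loose finned heat sink, 16 x 22 x 18 mm. Loose bystander. Origin: centre of its underside.
- fan: Small black fan standing on its edge, 20 x 40 x 40 mm. Loose bystander. Origin: centre of its underside.

How it is judged:
By the outcome, as a careful person would: the job done as asked, in the order asked, and still so for the second after the job is handed in, with the robot touching nothing.
It also fails if it takes over 48 s, if anything falls off the work surface, if the arm or the gripper's body presses on something with over 40 N, if the wrist force passes 120 N, or if a joint passes its speed limit or range.

## Robot

A 7-joint arm with a two-finger parallel gripper is mounted at the origin on a cart in front of the work surface, level with it; the furniture and walls round the work are solid. World frame = base frame: x ahead of the robot, y to its left, z up, the work surface at z = 0. Lengths are in mm, angles in rad, forces in N, time in s.
With the tool pointing down it reaches from about 350 to 900 mm from the base axis. Payload 7.2 kg.
Tool frame: the origin (TCP) lies between the finger pads; the fingertips stand 25 mm ahead of it and the grasp point (between the pads) lies 6 mm ahead of it; z points along the fingers, y is the line along which they close (so a half turn about z gives the same grasp; the last joint's range is limited). The gripper opens to 88 mm and grips with 3 to 60 N. Pads are 20 mm wide; open, the fingers measure 115 mm over their backs; the gripper's body (75 mm by 178 mm) begins 61 mm behind the grasp point.
Start: joints at [-1.267, 0.411, -0.013, 1.596, 0.006, 1.134, -0.082], TCP at [227.068, 582.297, 210.153] pointing down, gripper open.
Joint ranges: [-2.95, 2.95], [-0.29, 1.99], [-1.47, 1.44], [0.14, 2.54], [-1.03, 4.17], [0.13, 1.85], [-2.86, 2.86]. Speed limits (rad/s): [2.39, 2.39, 3.01, 3.01, 3.14, 3.14, 3.14].

## Interface

Orientations are given as a rotation vector (axis times angle).
In Python, from cell import r gives the robot as it stands.
- The arm moves only by the tool apply_moves, never from a script. Its arguments are lists of equal length, an entry for each row: "travel": the shift along the world's x, y, z in cm, a list of three; "roll": the turn about the world's z in degrees; "claw": the opening, from 0 (shut) to 1 (fully open). A call has 1 to 20 rows; each row shifts and turns the commanded pose from where the row before left it; what a row does not reach is not made up. A row lasts 1/10 s, in which the tool goes at most 50 mm and 8.59 degrees, less where a joint would pass 70% of its speed; a pose out of reach is approached as far as the arm can. A call is refused whole if a number of a shift passes 5 or a number of a turn 8.59, either way. A call with a gripper value outside its range is refused whole. The fingers move at their own pace and stop on an object; "grip_force" is the grip in N (left out, the last holds). Time passes only in rows, so rows that do not move let the fingers close. It gives the time, the measured TCP pose, the force, the opening and the grip force at its end, in the units of the state.
- r.state(): the state, without advancing time (a new reading comes with each control period).
- r.read_camera(name): name is "scene" or "side" or "wrist"; returns a dict with "color" (420x560x3 uint8, red, green, blue), "range_z" (420x560 float32, mm along the optical axis (not along the pixel's ray), 0 where there is no reading), "mtx" (3x3 intrinsics, pixels), "pose" (4x4, takes a point from camera to world coordinates); the wrist camera has in their place "mount" (4x4, takes a point from camera to tool coordinates, whose origin is the TCP and whose axes are the flange's). Camera axes: x right, y down, z forward; pixel columns grow to the right and rows downward; lengths in mm; the calibration is good to about 2 mm. A picture is of the moment at which its call begins: read the wrist's pose just before it.
- r.sign_off(): hands the job in; it is judged then, once.
Trained networks look in a picture, given as the dict that the camera call returned (one of the last four; its "shot" number tells which), for a name from the list of things; names that differ only in an ending like _2 or _b are one class to them, and where a whole thing is asked for, a point or a joint stands for the part that bears it (a point fixed in the world has none). Each returns a list of dicts, best first, with "score" (0 to 1); they miss things now and then, are a little off and sometimes report something else, mostly with a low value. They report only what shows in the picture. A call takes as long as a camera call.
- r.search_frame(picture, query): "position" ([row, column] in pixels, amid what is visible of it).
- r.cut_out(picture, query): "mask" (420x560 bool, what is visible of it) and "position" ([row, column] in pixels, amid what is visible of it).
- r.landmark_of(picture, query): "position" ([row, column] in pixels: a listed point, or the origin of a listed thing).
The state is a dict: "t": time; "joint_pos": joint angles; "qvel": joint speeds; "tau": joint torques, N m; "ee_pos": TCP position; "ee_rot": TCP orientation; "contact_force": force on the tool from outside, world axes, zero at the start; "torque": the same for the moment, N m; "finger_gap": finger opening in mm; "grasp_force": force on a finger pad.
Only numpy, scipy, OpenCV 4.12 (cv2) and the standard library are available. Lean on these libraries where they do the work, as an engineer would, in place of code of your own. Each camera call takes 0.05 s, during which the arm holds its last target. There are 200 camera calls.

## Working session

There is one attempt and no reset: what is moved stays moved. The work goes in short steps, Python scripts to look and compute and a tool call to move; the robot and the scene stay as the last step left them, time stands still between calls to the robot, and variables do not carry over. Pictures are saved under pics/ and viewed, at most 10 in all, crops included, and the job is handed in when it is done.

Besides the shell and the picture viewer there is one more tool, called after ">>>" as a command line: name --pt "numbers of a row" for each row, then --argument value for the rest. apply_moves: Moves the arm, as the interface text tells. Its arguments: {"type":"object","properties":{"travel":{"type":"array"},"roll":{"type":"array"},"claw":{"type":"array"},"grip_force":{"type":"number"}},"required":["travel","roll","claw"]}

```bash
ls; mkdir -p pics
cat > h.py <<'E'
import numpy as np, cv2
from cell import r
def pt(p,rc,T):
    v,u=int(round(rc[0])),int(round(rc[1]))
    w=p["range_z"][max(0,v-2):v+3,max(0,u-2):u+3]; w=w[w>0]
    if not len(w): return None
    z=np.median(w); K=p["mtx"]
    return (T@[(u-K[0,2])*z/K[0,0],(v-K[1,2])*z/K[1,1],z,1])[:3].round(0)
def cloud(p,m,T):
    v,u=np.nonzero(m&(p["range_z"]>0)); z=p["range_z"][v,u]; K=p["mtx"]
    return (np.c_[(u-K[0,2])*z/K[0,0],(v-K[1,2])*z/K[1,1],z,np.ones(len(z))]@T.T)[:,:3]
def wristT(p,s):
    T=np.eye(4);T[:3,:3]=cv2.Rodrigues(np.array(s["ee_rot"],float))[0];T[:3,3]=s["ee_pos"];return T@p["mount"]
E
python3 - <<'E'
from h import *
s=r.state();print({k:np.round(s[k],3) for k in("t","ee_pos","ee_rot","contact_force","finger_gap")})
for c in("scene","side"):
    p=r.read_camera(c);cv2.imwrite(f"pics/{c}.png",p["color"][:,:,::-1]);T=p["pose"]
    for q in("round_cap_top","square_cap_top","bar_cap_top"):
        for d in r.landmark_of(p,q)[:2]:print(c,q,round(d["score"],2),np.round(d["position"]),pt(p,d["position"],T))
    for q in("probe","pen","flux_tin","meter","tape","heat_sink","fan"):
        for d in r.search_frame(p,q)[:1]:print(c,q,round(d["score"],2),np.round(d["position"]),pt(p,d["position"],T))
E
```

```text
pics
{'t': np.float64(0.0), 'ee_pos': array([226.902, 581.777, 209.298]), 'ee_rot': array([-5.810e-01, -3.087e+00,  3.000e-03]), 'contact_force': array([ 0.241,  1.137, -0.116]), 'finger_gap': np.float64(87.956)}
scene round_cap_top 0.55 [265. 317.] [ 463. -242.   56.]
scene square_cap_top 0.67 [190. 240.] [451. 212.  56.]
scene bar_cap_top 0.67 [263. 318.] [ 470. -236.   56.]
scene bar_cap_top 0.48 [214. 290.] [522.   4.  57.]
scene probe 0.24 [172. 244.] [536. 363.  29.]
scene pen 0.55 [251. 289.] [ 459. -100.    9.]
scene flux_tin 0.56 [187. 201.] [364. 349.  22.]
scene meter 0.87 [171. 245.] [540. 364.  31.]
scene tape 0.56 [183. 276.] [606. 250.  20.]
scene fan 0.77 [265. 362.] [ 580. -283.   39.]
side square_cap_top 0.46 [173. 239.] [456. 211.  53.]
side probe 0.62 [213. 243.] [443. 104.   9.]
side pen 0.82 [274. 268.] [ 453. -100.    9.]
side flux_tin 0.81 [159. 201.] [373. 355.  19.]
side meter 0.6 [144. 253.] [531. 374.  34.]
side tape 0.77 [167. 289.] [614. 279.   1.]
side heat_sink 0.49 [178. 242.] [460. 192.  50.]
side fan 0.87 [328. 358.] [ 570. -279.   31.]
```

Run:
```python
import cv2
a=cv2.imread("pics/scene.png")[130:330,160:400];cv2.imwrite("pics/sc.png",cv2.resize(a,(720,600),interpolation=2))
```

```text
(no output)
```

View pics/sc.png

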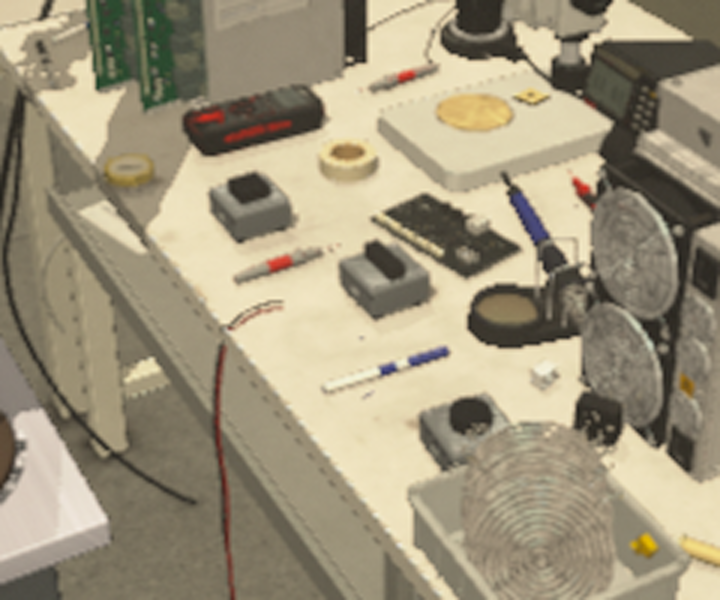

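View pics/side.png

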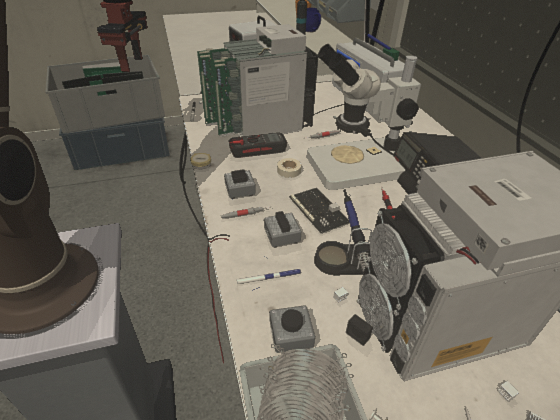

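The scene shows the square switch (crop 250,200), the bar switch (385,275), and the round one (468,430), which sits next to a bin holding a coil. I'll check the heights around the round one and refine the cap positions.

Run:
```python
from h import *
P=[]
for c in("scene","side"):
    p=r.read_camera(c);C=cloud(p,np.ones((420,560),bool),p["pose"]);P.append(C)
    g=p["color"].astype(int).max(2)[(p["range_z"]>0)]
    for n,x,y in(("round",465,-240),("square",453,212),("bar",522,4)):
        k=(np.abs(C[:,2]-55)<6)&(np.hypot(C[:,0]-x,C[:,1]-y)<50)
        t=C[k];print(c,n,k.sum(),((t.max(0)+t.min(0))/2).round(),(np.ptp(t,axis=0)).round(),np.median(t[:,2]).round(1), cv2.minAreaRect(t[:,:2].astype(np.float32)))
C=np.vstack(P)
print("height map rows x, cols y from -440 to 340 step 40")
for x in range(340,760,40):
    print(x,[int(C[k,2].max()) if (k:=(np.abs(C[:,0]-x)<=20)&(np.abs(C[:,1]-y)<=20)).any() else -1 for y in range(-440,341,40)])
```

```text
scene round 125 [ 461. -245.   55.] [39. 38. 10.] 55.6 ((460.2143859863281, -245.1634063720703), (36.065555572509766, 37.25294494628906), 68.52629089355469)
scene square 87 [458. 204.  55.] [39. 45. 12.] 55.2 ((457.7261962890625, 203.72406005859375), (40.945220947265625, 41.94938659667969), 10.953855514526367)
scene bar 83 [518.   8.  54.] [23. 56. 11.] 54.7 ((517.0455322265625, 7.583774566650391), (22.6024227142334, 56.45156478881836), 1.650850772857666)
side round 337 [ 458. -243.   53.] [37. 38.  7.] 53.6 ((457.59771728515625, -242.9207763671875), (36.458984375, 36.795902252197266), 68.25214385986328)
side square 128 [455. 206.  53.] [36. 39.  8.] 53.7 ((455.1265869140625, 206.58465576171875), (36.38945388793945, 37.69192886352539), 3.9609360694885254)
side bar 145 [514.  10.  53.] [19. 58.  7.] 53.2 ((514.2665405273438, 9.832071304321289), (17.685094833374023, 57.974830627441406), 1.6312111616134644)
height map rows x, cols y from -440 to 340 step 40
340 [63, 65, 63, 64, 4, 3, 4, 3, 5, 6, 4, 4, 18, 4, 4, 6, 4, 3, 2, 22]
380 [62, 102, 113, 110, 6, 6, 5, 5, 15, 10, 8, 50, 30, 10, 13, 6, 4, 5, 6, 29]
420 [99, 113, 115, 121, 42, 54, 43, 7, 14, 10, 6, 6, 5, 20, 18, 46, 56, 53, 5, 4]
460 [106, 118, 120, 116, 59, 60, 45, 4, 15, 11, 34, 37, 42, 18, 20, 43, 60, 58, 3, 5]
500 [97, 113, 119, 65, 42, 54, 41, 6, 18, 7, 51, 59, 61, 6, 15, 45, 45, 41, 0, 7]
540 [21, 16, 4, 2, 39, 3, 5, 6, 11, 10, 43, 57, 56, 2, 7, 5, 4, 6, 4, 7]
580 [21, 4, 5, 7, 44, 109, 58, 17, 29, 31, 26, 7, 19, 19, 19, 14, 8, 25, 27, 4]
620 [4, 241, 245, 245, 246, 246, 246, 51, 77, 85, 27, 17, 18, 14, 13, 13, 6, 27, 27, 20]
660 [10, 6, 304, 304, 305, 305, 307, 57, 79, 90, 104, 108, 24, 24, 25, 26, 29, 27, 30, 26]
700 [11, 6, 306, 308, 309, 306, 306, -1, -1, 56, 3, 11, 11, 16, 23, 35, 332, 334, 334, 332]
740 [19, 6, 305, 304, 307, 305, 306, -1, -1, -1, 4, 6, 5, 4, 34, 38, 325, 319, 321, 257]
```

>>> apply_moves --pt "2 -4.1 0" --pt "2 -4.1 0" --pt "2 -4.1 0" --pt "2 -4.1 0" --pt "2 -4.1 0" --pt "2 -4.1 0" --pt "2 -4.1 0" --pt "2 -4.1 0" --pt "2 -4.1 0" --pt "2 -4.1 0" --pt "0.3 -4.1 0" --pt "0.3 -4.1 0" --pt "0.3 -4.1 0" --pt "0.3 -4.1 0" --pt "0.3 -4.1 0" --pt "0.3 -4.1 0" --pt "0.3 -4.1 0" --pt "0.3 -4.1 0" --pt "0.3 -4.1 0" --pt "0.3 -4.1 0" --roll '[-3.4,-3.4,-3.4,-3.4,-3.4,-3.4,-3.4,-3.4,-3.4,-3.4,-3.4,-3.4,-3.4,-3.4,-3.4,-3.4,-3.4,-3.4,-3.4,-3.4]' --claw '[0,0,0,0,0,0,0,0,0,0,0,0,0,0,0,0,0,0,0,0]' --grip_force 5

```text
t: 3.2
ee_pos: [457.2, -239.3, 210.5]
ee_rot: [2.21, 2.232, 0.001]
contact_force: [-0.4, 0.4, 1.5]
finger_gap: 0.6
grasp_force: 0.0
```

>>> apply_moves --pt "0 0 0" --pt "0 0 0" --roll '[0,0]' --claw '[0,0]'

```text
t: 3.4
ee_pos: [456.7, -238.3, 210.0]
ee_rot: [-2.21, -2.233, 0.001]
contact_force: [-0.4, 0.0, 0.7]
finger_gap: 0.2
grasp_force: 0.0
```

```bash
cat > look.py <<'E'
from h import *
import sys
q,x0,y0=sys.argv[1],float(sys.argv[2]),float(sys.argv[3])
s=r.state();p=r.read_camera("wrist");T=wristT(p,s)
cv2.imwrite(f"pics/w_{q}.png",p["color"][:,:,::-1])
R=T[:3,:3];print({k:np.round(s[k],2) for k in("t","ee_pos","ee_rot","contact_force","finger_gap","joint_pos")})
for d in r.landmark_of(p,q+"_cap_top")[:2]:print("lm",round(d["score"],2),np.round(d["position"]),pt(p,d["position"],T))
C=cloud(p,np.ones((420,560),bool),T)
for lo,hi in((42,62),(33,43)):
    t=C[(C[:,2]>lo)&(C[:,2]<hi)&(np.abs(C[:,0]-x0)<50)&(np.abs(C[:,1]-y0)<50)]
    if len(t):print(lo,len(t),np.median(t[:,2]).round(1),cv2.minAreaRect(t[:,:2].astype(np.float32)))
E
python3 look.py round 459 -244
```

```text
{'t': np.float64(3.4), 'ee_pos': array([ 456.73, -238.29,  209.99]), 'ee_rot': array([-2.21, -2.23,  0.  ]), 'contact_force': array([-0.4 ,  0.01,  0.68]), 'finger_gap': np.float64(0.17), 'joint_pos': array([-0.2 ,  0.26,  0.71,  1.89, -0.19,  1.06,  0.6 ])}
lm 0.63 [195. 285.] [ 461. -242.   55.]
42 943 55.4 ((461.0976257324219, -240.4280548095703), (47.71524429321289, 41.36825942993164), 53.45644760131836)
33 2647 39.9 ((458.4379577636719, -242.52908325195312), (70.28907775878906, 70.36966705322266), 84.31329345703125)
```

>>> apply_moves --pt "0.2 -0.4 -3" --pt "0 0 -3" --pt "0 0 -3" --pt "0 0 -2" --pt "0 0 -1" --pt "0 0 0" --pt "0 0 0" --roll '[0,0,0,0,0,0,0]' --claw '[0,0,0,0,0,0,0]'

```text
t: 4.2
ee_pos: [459.7, -241.4, 90.9]
ee_rot: [2.206, 2.236, 0.001]
contact_force: [-0.1, -0.2, 0.8]
finger_gap: 0.7
grasp_force: 0.0
```

>>> apply_moves --pt "0 0 -0.3" --pt "0 0 -0.3" --pt "0 0 -0.3" --pt "0 0 -0.2" --pt "0 0 0" --pt "0 0 0" --roll '[0,0,0,0,0,0]' --claw '[0,0,0,0,0,0]'

```text
t: 4.8
ee_pos: [459.0, -241.8, 79.1]
ee_rot: [-2.208, -2.235, 0.0]
contact_force: [1.2, 0.4, 0.7]
finger_gap: 0.6
grasp_force: 0.0
```

>>> apply_moves --pt "0 0 -0.2" --pt "0 0 -0.1" --pt "0 0 0" --pt "0 0 0" --roll '[0,0,0,0]' --claw '[0,0,0,0]'

```text
t: 5.2
ee_pos: [459.0, -241.7, 76.1]
ee_rot: [-2.208, -2.235, 0.0]
contact_force: [0.7, -1.4, 0.1]
finger_gap: 0.8
grasp_force: 0.0
```

>>> apply_moves --pt "0 0 -0.2" --pt "0 0 -0.1" --pt "0 0 0" --pt "0 0 0" --roll '[0,0,0,0]' --claw '[0,0,0,0]'

```text
t: 5.6
ee_pos: [459.0, -241.7, 73.1]
ee_rot: [-2.208, -2.235, 0.0]
contact_force: [-0.0, -0.2, 0.2]
finger_gap: 0.5
grasp_force: 0.0
```

Run:
```python
from h import *
out=[]
for c,(y,x) in(("side",(250,220)),("wrist",(0,0))):
    p=r.read_camera(c);a=p["color"][:,:,::-1]
    out.append(cv2.resize(a[y:y+120,x:x+150] if c=="side" else a,(400,320),interpolation=2))
cv2.imwrite("pics/c1.png",np.hstack(out))
s=r.state();print(s["contact_force"],s["ee_pos"],s["tau"])
```

```text
[-0.26686574 -0.06247393  0.36063872] [ 459.06750144 -241.71945925   73.16744367] [ 2.29577228e-03 -4.65475416e+01  8.00585747e+00 -2.09124219e+01
 -1.97731191e-02  6.32071774e-02  2.77289482e-04]
```

View pics/c1.png

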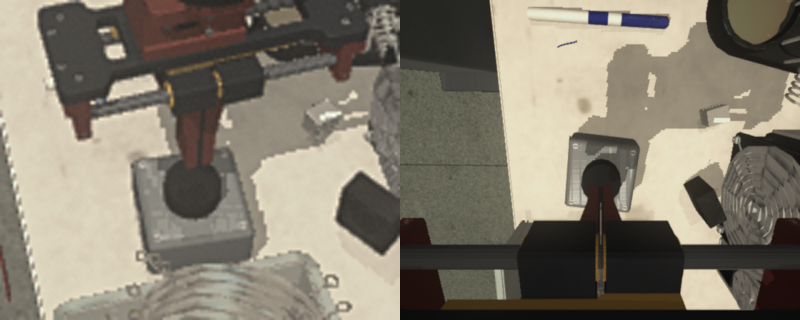

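Run:
```python
from h import *
p=r.read_camera("side");T=p["pose"];print("cam",T[:3,3].round())
for v in range(298,335,3):
    print(v,[tuple(pt(p,(v,u),T).astype(int)) for u in(286,290,294,298)])
a=p["color"][270:350,250:340,::-1];cv2.imwrite("pics/c2.png",cv2.resize(a,None,fx=7,fy=7,interpolation=0))
p=r.read_camera("scene");T=p["pose"];print("cam",T[:3,3].round())
C=cloud(p,np.ones((420,560),bool),T);t=C[(C[:,2]>44)&(C[:,2]<90)&(np.hypot(C[:,0]-459,C[:,1]+242)<45)]
for z in range(44,90,4):
    k=t[(t[:,2]>=z)&(t[:,2]<z+4)]
    if len(k):print(z,len(k),k[:,:2].min(0).round(),k[:,:2].max(0).round())
```

```text
cam [ 315. -624.  640.]
298 [(np.int64(449), np.int64(-232), np.int64(98)), (np.int64(449), np.int64(-252), np.int64(123)), (np.int64(456), np.int64(-252), np.int64(121)), (np.int64(463), np.int64(-253), np.int64(119))]
301 [(np.int64(449), np.int64(-235), np.int64(93)), (np.int64(449), np.int64(-252), np.int64(115)), (np.int64(456), np.int64(-253), np.int64(114)), (np.int64(463), np.int64(-253), np.int64(111))]
304 [(np.int64(469), np.int64(-177), np.int64(2)), (np.int64(450), np.int64(-251), np.int64(106)), (np.int64(457), np.int64(-252), np.int64(105)), (np.int64(463), np.int64(-253), np.int64(103))]
307 [(np.int64(458), np.int64(-209), np.int64(39)), (np.int64(450), np.int64(-252), np.int64(99)), (np.int64(457), np.int64(-252), np.int64(97)), (np.int64(464), np.int64(-252), np.int64(94))]
310 [(np.int64(456), np.int64(-216), np.int64(41)), (np.int64(450), np.int64(-252), np.int64(90)), (np.int64(457), np.int64(-252), np.int64(88)), (np.int64(465), np.int64(-252), np.int64(86))]
313 [(np.int64(451), np.int64(-231), np.int64(54)), (np.int64(457), np.int64(-234), np.int64(56)), (np.
[... 1002 characters left out ...]
50)), (np.int64(464), np.int64(-260), np.int64(45))]
331 [(np.int64(444), np.int64(-257), np.int64(40)), (np.int64(450), np.int64(-259), np.int64(41)), (np.int64(456), np.int64(-262), np.int64(41)), (np.int64(463), np.int64(-263), np.int64(40))]
334 [(np.int64(442), np.int64(-262), np.int64(38)), (np.int64(449), np.int64(-263), np.int64(38)), (np.int64(455), np.int64(-265), np.int64(38)), (np.int64(462), np.int64(-267), np.int64(39))]
cam [ -120. -1105.   901.]
44 15 [ 439. -273.] [ 487. -219.]
48 14 [ 442. -259.] [ 478. -237.]
52 54 [ 443. -263.] [ 479. -225.]
56 59 [ 444. -265.] [ 478. -228.]
60 2 [ 445. -255.] [ 456. -238.]
84 2 [ 459. -252.] [ 467. -251.]
88 8 [ 453. -253.] [ 470. -232.]
```

View pics/c2.png

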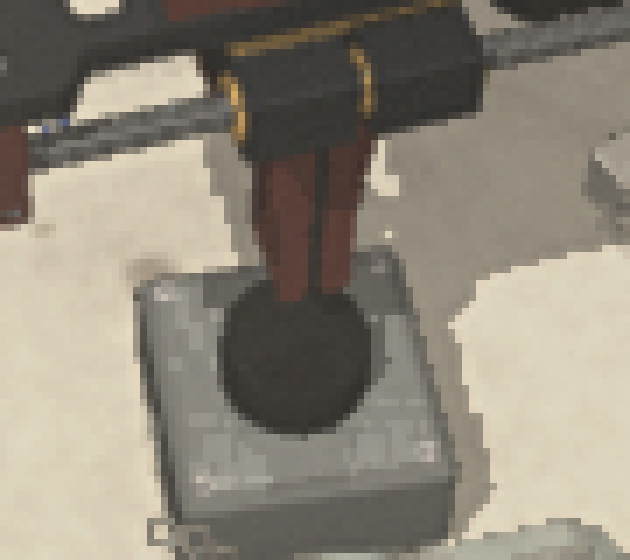

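The picture shows the fingertips about 28 mm above the cap (red tips end at z≈85 while the cap is at 55), which fits the zero force. I'll keep going down in small steps.

>>> apply_moves --pt "0 0 -0.5" --pt "0 0 -0.5" --pt "0 0 -0.3" --pt "0 0 -0.3" --pt "0 0 -0.2" --pt "0 0 -0.2" --pt "0 0 0" --roll '[0,0,0,0,0,0,0]' --claw '[0,0,0,0,0,0,0]'

```text
t: 6.5
ee_pos: [458.9, -241.7, 52.9]
ee_rot: [-2.208, -2.235, 0.0]
contact_force: [-0.4, 0.1, -0.1]
finger_gap: 0.6
grasp_force: 0.0
```

```bash
cat > tip.py <<'E'
from h import *
import sys
x,y=map(float,sys.argv[1:3])
p=r.read_camera("side");T=p["pose"];C=cloud(p,np.ones((420,560),bool),T)
k=(np.abs(C[:,0]-x)<10)&(np.abs(C[:,1]-y)<16)
z=np.sort(C[k&(C[:,2]>30),2]).round();print(z[z<130].astype(int)[::2])
s=r.state();print(s["t"],s["contact_force"].round(1),np.round(s["ee_pos"],1))
E
python3 tip.py 459 -242
```

```text
[ 42  51  52  52  53  53  53  53  53  53  53  53  53  53  54  54  54  54
  54  54  54  54  54  54  54  54  54  54  54  54  54  54  55  55  55  55
  55  55  55  55  56  64  65  65  67  67  67  68  69  69  70  70  71  72
  72  72  72  73  74  74  75  76  77  77  77  78  79  79  80  80  81  82
  82  82  82  83  83  83  84  86  86  87  87  88  88  89  90  90  91  91
  91  92  92  94  94  95  95  96  96  97  97  98  98  99  99 100 100 100
 101 102 103 103 104 104 105 105 105 106 106 106 106 108 108 109 109 110
 110 110 111 112 112 112 113 114 114 115 115 115 116 116 116 117 117 118
 119 121 126]
6.55 [-0.5 -0.8 -1. ] [ 459.  -241.7   53.1]
```

>>> apply_moves --pt "0 0 -0.3" --pt "0 0 -0.3" --pt "0 0 0" --roll '[0,0,0]' --claw '[0,0,0]'

```text
t: 6.85
ee_pos: [458.9, -241.5, 46.8]
ee_rot: [-2.207, -2.235, 0.0]
contact_force: [-2.1, 0.8, 0.0]
finger_gap: 0.1
grasp_force: 0.0
```

>>> apply_moves --pt "0 0 -0.2" --pt "0 0 -0.1" --pt "0 0 0" --roll '[0,0,0]' --claw '[0,0,0]'

```text
t: 7.15
ee_pos: [459.0, -241.7, 44.0]
ee_rot: [-2.208, -2.235, 0.0]
contact_force: [0.3, 0.1, 0.0]
finger_gap: 0.6
grasp_force: 0.0
```

>>> apply_moves --pt "0 0 -0.2" --pt "0 0 -0.1" --pt "0 0 0" --roll '[0,0,0]' --claw '[0,0,0]'

```text
t: 7.45
ee_pos: [459.2, -241.8, 41.2]
ee_rot: [2.208, 2.235, 0.0]
contact_force: [-0.9, 0.6, 2.9]
finger_gap: 0.5
grasp_force: 1.2
```

Contact: about 3 N at TCP z 41. I'll continue to the stop.

>>> apply_moves --pt "0 0 -0.2" --pt "0 0 -0.2" --pt "0 0 -0.1" --pt "0 0 0" --roll '[0,0,0,0]' --claw '[0,0,0,0]'

```text
t: 7.85
ee_pos: [459.1, -241.8, 36.0]
ee_rot: [2.208, 2.235, -0.0]
contact_force: [-0.7, -0.1, 1.2]
finger_gap: 0.7
grasp_force: 1.1
```

>>> apply_moves --pt "0 0 -0.1" --pt "0 0 -0.1" --pt "0 0 0" --roll '[0,0,0]' --claw '[0,0,0]'

```text
t: 8.15
ee_pos: [459.2, -241.8, 34.3]
ee_rot: [2.208, 2.235, 0.0]
contact_force: [-1.0, 0.5, 6.2]
finger_gap: 0.3
grasp_force: 3.1
```

>>> apply_moves --pt "0 0 -0.1" --pt "0 0 0" --pt "0 0 0" --roll '[0,0,0]' --claw '[0,0,0]'

```text
t: 8.45
ee_pos: [459.2, -241.8, 33.6]
ee_rot: [2.208, 2.235, 0.001]
contact_force: [-2.7, 1.2, 8.5]
finger_gap: 0.5
grasp_force: 4.5
```

>>> apply_moves --pt "0 0 -0.05" --pt "0 0 0" --pt "0 0 0" --roll '[0,0,0]' --claw '[0,0,0]'

```text
t: 8.75
ee_pos: [459.2, -241.8, 33.2]
ee_rot: [2.208, 2.235, 0.001]
contact_force: [-1.6, 1.5, 10.5]
finger_gap: 0.2
grasp_force: 5.2
```

>>> apply_moves --pt "0 0 0.5" --pt "0 0 1" --pt "0 0 3" --pt "0 0 4" --pt "0 4 4" --pt "0 4.5 0" --pt "0 4.5 0" --pt "0 4.5 0" --pt "0 4.5 0" --pt "0 4.5 0" --pt "0 4.5 0" --pt "0 4 0" --pt "0 1 0" --pt "0 0 0" --roll '[0,0,0,0,0,0,0,0,0,0,0,0,0,0]' --claw '[0,0,0,0,0,0,0,0,0,0,0,0,0,0]'

```text
t: 10.15
ee_pos: [458.7, 115.1, 153.0]
ee_rot: [-2.204, -2.239, 0.001]
contact_force: [-0.2, 0.2, 0.2]
finger_gap: 0.4
grasp_force: 0.0
```

```bash
python3 - <<'E'
from h import *
for c in("scene","side"):
    p=r.read_camera(c);C=cloud(p,np.ones((420,560),bool),p["pose"])
    for z0,z1,R in((44,62,25),(33,43,60)):
        t=C[(C[:,2]>z0)&(C[:,2]<z1)&(np.hypot(C[:,0]-460,C[:,1]+243)<R)]
        print(c,len(t),np.median(t[:,2]).round(1),t[:,:2].mean(0).round())
    # inner cap
    t=C[(np.hypot(C[:,0]-460,C[:,1]+243)<13)];print("cap",np.median(t[:,2]).round(1))
E
python3 look.py square 456 206
```

```text
scene 106 48.3 [ 459. -244.]
scene 263 39.9 [ 452. -243.]
cap 48.7
side 311 46.4 [ 458. -244.]
side 1063 38.2 [ 456. -248.]
cap 46.5
{'t': np.float64(10.25), 'ee_pos': array([458.95, 112.25, 153.05]), 'ee_rot': array([ 2.21,  2.23, -0.  ]), 'contact_force': array([-0.63, -0.84,  0.12]), 'finger_gap': np.float64(0.64), 'joint_pos': array([-0.82,  0.23,  0.56,  2.05, -0.16,  0.9 , -0.16])}
lm 0.78 [ 95. 279.] [456. 208.  55.]
lm 0.57 [ 35. 443.] [610. 266.  -1.]
42 2000 55.4 ((450.2032470703125, 205.3064422607422), (48.283390045166016, 47.58491897583008), 89.4227294921875)
33 4638 39.8 ((456.10791015625, 208.69821166992188), (69.99365234375, 70.14506530761719), 89.94303894042969)
```

Round cap is down: both cameras read about 48 mm once their bias is removed, and the box hasn't moved. Next is the square at (456, 208.5).

>>> apply_moves --pt "-0.3 4 0" --pt "0 4 0" --pt "0 1.6 -1" --pt "0 0 -4" --pt "0 0 -3" --pt "0 0 -2" --pt "0 0 -0.5" --pt "0 0 0" --pt "0 0 0" --roll '[0,0,0,0,0,0,0,0,0]' --claw '[0,0,0,0,0,0,0,0,0]'

```text
t: 11.25
ee_pos: [456.9, 209.1, 48.9]
ee_rot: [2.209, 2.233, 0.002]
contact_force: [0.6, -0.2, -0.3]
finger_gap: 0.3
grasp_force: 0.0
```

>>> apply_moves --pt "0 0 -0.3" --pt "0 0 -0.2" --pt "0 0 -0.2" --pt "0 0 0" --roll '[0,0,0,0]' --claw '[0,0,0,0]'

```text
t: 11.65
ee_pos: [456.5, 210.0, 41.3]
ee_rot: [2.208, 2.235, 0.002]
contact_force: [0.3, 0.1, 3.0]
finger_gap: 0.5
grasp_force: 1.2
```

>>> apply_moves --pt "0 0 -0.2" --pt "0 0 -0.2" --pt "0 0 -0.1" --pt "0 0 -0.1" --pt "0 0 0" --roll '[0,0,0,0,0]' --claw '[0,0,0,0,0]'

```text
t: 12.15
ee_pos: [456.5, 209.9, 35.1]
ee_rot: [2.208, 2.235, 0.001]
contact_force: [1.3, 0.9, 3.4]
finger_gap: 0.7
grasp_force: 1.7
```

>>> apply_moves --pt "0 0 -0.1" --pt "0 0 0" --pt "0 0 0" --roll '[0,0,0]' --claw '[0,0,0]'

```text
t: 12.45
ee_pos: [456.5, 209.9, 34.3]
ee_rot: [2.208, 2.235, 0.001]
contact_force: [1.1, 1.0, 6.2]
finger_gap: 0.2
grasp_force: 3.0
```

>>> apply_moves --pt "0 0 -0.1" --pt "0 0 0" --pt "0 0 0" --roll '[0,0,0]' --claw '[0,0,0]'

```text
t: 12.75
ee_pos: [456.5, 209.9, 33.5]
ee_rot: [2.208, 2.235, 0.002]
contact_force: [0.6, -0.7, 8.7]
finger_gap: 0.7
grasp_force: 4.5
```

>>> apply_moves --pt "0 0 -0.05" --pt "0 0 0" --pt "0 0 0" --roll '[0,0,0]' --claw '[0,0,0]'

```text
t: 13.05
ee_pos: [456.5, 209.9, 33.1]
ee_rot: [-2.208, -2.235, -0.002]
contact_force: [0.3, 0.2, 10.6]
finger_gap: 0.6
grasp_force: 5.2
```

>>> apply_moves --pt "0 0 0.5" --pt "0 0 1" --pt "0 0 3" --pt "0 0 4" --pt "1 -3 3.5" --pt "1 -4.5 0" --pt "1 -4.5 0" --pt "1 -4.5 0" --pt "1 -3.5 0" --pt "0.9 -1 0" --pt "0 0 0" --pt "0 0 0" --roll '[0,0,0,0,0,0,0,0,0,0,0,0]' --claw '[0,0,0,0,0,0,0,0,0,0,0,0]'

```text
t: 14.25
ee_pos: [514.4, 0.9, 152.2]
ee_rot: [-2.206, -2.235, 0.001]
contact_force: [0.8, 0.8, 0.7]
finger_gap: 0.4
grasp_force: 0.0
```

```bash
python3 - <<'E'
from h import *
for c in("scene","side"):
    p=r.read_camera(c);C=cloud(p,np.ones((420,560),bool),p["pose"])
    t=C[(np.hypot(C[:,0]-456,C[:,1]-208)<12)];print("cap",c,len(t),np.median(t[:,2]).round(1))
E
python3 look.py bar 516 8
```

```text
cap scene 46 -85.0
cap side 38 46.6
{'t': np.float64(14.35), 'ee_pos': array([514.39,   1.56, 152.18]), 'ee_rot': array([-2.2 , -2.24,  0.  ]), 'contact_force': array([-0.64,  0.66, -0.03]), 'finger_gap': np.float64(0.61), 'joint_pos': array([-0.58,  0.32,  0.6 ,  1.96, -0.22,  0.93,  0.14])}
lm 0.66 [196. 281.] [514.  12.  55.]
lm 0.2 [275. 229.] [455. -95.   7.]
42 1221 55.1 ((515.2013549804688, 11.819343566894531), (55.5229377746582, 40.3392333984375), 62.55828094482422)
33 3911 39.9 ((515.1885375976562, 12.203411102294922), (70.29422760009766, 68.77670288085938), 1.0429165363311768)
```

>>> apply_moves --pt "0.1 1.0 -1" --pt "0 0 -4" --pt "0 0 -3" --pt "0 0 -2" --pt "0 0 -0.4" --pt "0 0 0" --pt "0 0 0" --roll '[0,0,0,0,0,0,0]' --claw '[0,0,0,0,0,0,0]'

```text
t: 15.15
ee_pos: [516.7, 10.0, 49.2]
ee_rot: [2.207, 2.235, 0.001]
contact_force: [-0.5, 0.1, 0.7]
finger_gap: 0.7
grasp_force: 0.0
```

>>> apply_moves --pt "0 0 -0.3" --pt "0 0 -0.2" --pt "0 0 -0.2" --pt "0 0 0" --roll '[0,0,0,0]' --claw '[0,0,0,0]'

```text
t: 15.55
ee_pos: [516.5, 9.8, 41.8]
ee_rot: [2.208, 2.235, 0.001]
contact_force: [0.3, 1.6, 2.8]
finger_gap: 0.0
grasp_force: 1.1
```

>>> apply_moves --pt "0 0 -0.2" --pt "0 0 -0.2" --pt "0 0 -0.15" --pt "0 0 -0.1" --pt "0 0 0" --roll '[0,0,0,0,0]' --claw '[0,0,0,0,0]'

```text
t: 16.05
ee_pos: [516.5, 9.8, 35.0]
ee_rot: [2.207, 2.235, 0.001]
contact_force: [1.7, 1.4, 3.4]
finger_gap: 0.3
grasp_force: 1.7
```

>>> apply_moves --pt "0 0 -0.1" --pt "0 0 0" --pt "0 0 0" --roll '[0,0,0]' --claw '[0,0,0]'

```text
t: 16.35
ee_pos: [516.5, 9.8, 34.3]
ee_rot: [2.208, 2.235, 0.001]
contact_force: [0.6, 1.8, 6.4]
finger_gap: 0.0
grasp_force: 3.1
```

>>> apply_moves --pt "0 0 -0.1" --pt "0 0 0" --pt "0 0 0" --roll '[0,0,0]' --claw '[0,0,0]'

```text
t: 16.65
ee_pos: [516.5, 9.8, 33.5]
ee_rot: [2.208, 2.235, 0.002]
contact_force: [-0.0, 2.1, 9.9]
finger_gap: 0.2
grasp_force: 4.5
```

>>> apply_moves --pt "0 0 -0.05" --pt "0 0 0" --pt "0 0 0" --roll '[0,0,0]' --claw '[0,0,0]'

```text
t: 16.95
ee_pos: [516.5, 9.8, 33.1]
ee_rot: [2.208, 2.235, 0.002]
contact_force: [-0.6, 0.6, 10.0]
finger_gap: 0.5
grasp_force: 5.3
```

>>> apply_moves --pt "0 0 0.5" --pt "0 0 1" --pt "0 0 3" --pt "0 0 4" --pt "0 0 4" --pt "0 0 4" --pt "0 0 3" --pt "0 0 0" --pt "0 0 0" --roll '[0,0,0,0,0,0,0,0,0]' --claw '[0,0,0,0,0,0,0,0,0]'

```text
t: 17.85
ee_pos: [515.6, 9.5, 227.7]
ee_rot: [-2.208, -2.235, -0.001]
contact_force: [-1.5, -0.4, -0.5]
finger_gap: 0.8
grasp_force: 0.0
```

```bash
python3 - <<'E'
from h import *
for c in("side","scene","wrist"):
    s=r.state();p=r.read_camera(c);T=wristT(p,s) if c=="wrist" else p["pose"];C=cloud(p,np.ones((420,560),bool),T)
    for n,x,y in(("round",459,-243),("square",456,208),("bar",515,12)):
        t=C[(np.hypot(C[:,0]-x,C[:,1]-y)<8)]
        if len(t):print("cap",c,n,len(t),np.median(t[:,2]).round(1))
E
python3 look.py bar 516 8
```

```text
cap side round 54 46.3
cap side square 20 46.3
cap side bar 37 46.8
cap scene round 16 48.0
cap scene square 20 -355.8
cap scene bar 41 47.8
cap wrist bar 621 267.0
{'t': np.float64(18.0), 'ee_pos': array([515.02,   9.54, 226.24]), 'ee_rot': array([-2.21, -2.23,  0.  ]), 'contact_force': array([-0.67, -0.28, -0.39]), 'finger_gap': np.float64(0.28), 'joint_pos': array([-0.65,  0.23,  0.64,  1.87, -0.15,  1.09,  0.06])}
lm 0.72 [184. 281.] [514.  13.  48.]
42 737 47.9 ((514.2373046875, 16.757734298706055), (65.253662109375, 39.53804397583008), 70.10260772705078)
33 2637 39.9 ((514.990478515625, 11.713268280029297), (70.43666076660156, 69.600830078125), 0.7813143730163574)
```

All three caps are down at 48 mm, and the bar box reads in the same place as before its press. Handing in.

```bash
python3 -c "
from h import r
print(r.sign_off())"
```

```text
the job is handed in; nothing more can be done
None
```

I pressed the round, square and bar caps in that order, each at about 10 N. The cameras show all three staying fully down, and I handed the job in with the gripper well clear of the bench; I didn't re-measure the bystanders or the square box's position.

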